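Tighten the cake stand's star nut with a ratchet wrench

ROBOT

A 7-joint arm with a two-finger parallel gripper is mounted at the origin on a cart in front of the work surface, level with it; the furniture and walls round the work are solid. World frame = base frame: x ahead of the robot, y to its left, z up, the work surface at z = 0. Lengths are in m, angles in rad, forces in N, time in s.
With the tool pointing down it reaches from about 0.4 to 0.875 m from the base axis. Payload 19.3 kg.
Tool frame: the origin (TCP) lies where the fingers leave the gripper's body, on its centre line; the fingertips stand bot.tip_reach ahead of it and the grasp point (between the pads) lies 54 mm ahead of it (bot.tip_reach is the distance from the TCP to the fingertips, in m); z points along the fingers, y is the line along which they close (so a half turn about z gives the same grasp; the last joint's range is limited). The gripper opens to 85 mm and grips with 20 to 120 N. Pads are 22 mm wide; open, the fingers measure 114 mm over their backs; the gripper's body (76 mm by 85 mm) begins 54 mm behind the grasp point. The pads swing forward as they close: fully open they stand 13 mm farther back than shut.
Start: joints at [-1.35, 0.521, -0.036, 1.599, 0.021, 1.021, -0.113], TCP at [0.179, 0.599, 0.304] pointing down, gripper open.
Joint ranges: [-2.91, 2.91], [-0.3, 2.13], [-1.5, 1.42], [0.17, 2.43], [-1.26, 4.41], [0.16, 1.93], [-2.52, 2.52]. Speed limits (rad/s): [1.89, 1.89, 2.39, 2.39, 3.01, 3.01, 3.01].

INTERFACE

Orientations are given as [roll, pitch, yaw] about the fixed x, y, z axes, in that order (R = Rz(yaw) Ry(pitch) Rx(roll)).
In Python, from workcell import bot gives the robot as it stands. The module is installed in compiled form; this text tells all that it offers.
- The arm moves only by the shell command python3 -m jog 'ROWS' [FORCE]. ROWS is JSON, a list that holds one entry, the list of rows, each a list of 7 numbers: the shift along the tool's x, y, z in mm, then the turn, a rotation vector about the tool's x, y, z in rad, then the opening, from 0 (shut) to 1 (fully open). In form: [[[tx, ty, tz, wx, wy, wz, fingers], ...]]. A call has 1 to 5 rows; each row shifts and turns the commanded pose from where the row before left it, along the tool's axes as they then stand; what a row does not reach is not made up. A row lasts 1/10 s, in which the tool goes at most 50 mm and 8.59 degrees, less where a joint would pass 70% of its speed; a pose out of reach is approached as far as the arm can. A call is refused whole if a number of a shift passes 50 or a number of a turn 0.15, either way. A call with a gripper value outside its range is refused whole. The fingers move at their own pace and stop on an object; FORCE is the grip in N (left out, the last holds). Time passes only in rows, so rows that do not move let the fingers close. It gives the time, the measured TCP pose, the force, the opening and the grip force at its end, in the units of the state.
- bot.observe(): the state, without advancing time (a new reading comes with each control period).
- bot.grab_frame(name): name is "scene" or "top" or "wrist"; returns a dict with "img" (384x512x3 uint8, red, green, blue), "intrinsics" (3x3 intrinsics, pixels), "k1" (the pictures are not rectified: a ray, as slopes to the right and down, at radius r is drawn at 1 + k1 r^2 times it, then the intrinsics apply), "R" (3x3) and "t" (3): a world point X has camera coordinates R X + t; the wrist camera has in their place "tool_from_camera" (4x4, takes a point from camera to tool coordinates, whose origin is the TCP and whose axes are the flange's). Camera axes: x right, y down, z forward; pixel columns grow to the right and rows downward; lengths in m; the calibration is good to about 2 mm. A picture is of the moment at which its call begins: read the wrist's pose just before it. There is no depth.
- bot.job_done(): hands the job in; it is judged then, once.
Trained networks look in a picture, given as the dict that the camera call returned (one of the last four; its "shot" number tells which), for a name from the list of things; names that differ only in an ending like _2 or _b are one class to them, and where a whole thing is asked for, a point or a joint stands for the part that bears it (a point fixed in the world has none). Each returns a list of dicts, best first, with "conf" (0 to 1); they miss things now and then, are a little off and sometimes report something else, mostly with a low value. They report only what shows in the picture. A call takes as long as a camera call. They do not tell look-alikes from the thing itself.
- bot.trace(query, picture): "region" (384x512 bool, what is visible of it).
- bot.spot_point(query, picture): "xyz" ([x, y, z] in m, in world coordinates, good to about 4 mm: a listed point, or the origin of a listed thing).
The state is a dict: "clock": time; "qpos": joint angles; "qd": joint speeds; "joint_efforts": joint torques, N m; "position": TCP position; "tool_rot": TCP orientation; "force": force on the tool from outside, world axes, zero at the start; "moment": the same for the moment, N m; "grip_width": finger opening in m; "finger_force": force on a finger pad.
Only numpy, scipy, OpenCV 4.12 (cv2) and the standard library are available. Lean on these libraries where they do the work, as an engineer would, in place of code of your own. Each camera call takes 0.05 s, during which the arm holds its last target. There are 200 camera calls.

TASK

Take the ratchet ring wrench from the wooden board, put its ring right down over the domed star-shaped nut in the middle of the three-post cake stand base, and tighten the nut clockwise (seen from above) by swinging the handle to and fro between two posts: the forward swing drives, the return swing slips. Keep the ring on the nut until the nut is snug, stop as soon as it turns firmly hard and do not force it further. Then lift the wrench off and lay it flat back on the wooden board, right way up, leaving the things around alone.

Things in the scene. Friction and masses are not known exactly. Their poses are not given: they have to be found in the camera images.
- wrench_grip (a point): centre of the wrench's black handle sleeve (110 mm long, 20 wide, 26 high), half-way up it. x: towards the ring, whose centre is 127 mm away; z: up out of the top side. Wrench 205 mm long, about 0.3 kg, flat underside, lies on the board top side up; balance point about 84 mm from the ring's centre, at the sleeve's ring end. A bare shank 14 mm wide joins sleeve and ring
- wrench: the same wrench: origin at the centre of the ring, on its flat underside; x away from the handle, z up. Ring 52 mm across, 20 mm high, open right through; in it six inward teeth, 4 mm wide, 11 mm high, tips 12 mm from the centre, at any angle to the handle (not told). Handle clockwise from above drives them; counter-clockwise slips, 20 clicks a turn, up to 18 degrees lost at each reversal
- nut_seat (a point): on the nut's upright axis, at the top of its round flange, where the underside of the ring rests when fully down (18 mm above the worktop). Above it: star-shaped nut, core 10.3 mm radius with six lobes 4 mm wide out to 14.5 mm, 10 mm high, then a smooth dome to 21 mm that guides the ring on. Turns with the nut; x axis through a lobe. Turns stiffly (0.35 N m) until tight
- nut (a joint): turning angle of the nut in rad, grows clockwise seen from above; starts between 0 and 0.5. The nut becomes tight somewhere between 2.2 and 3.1 rad: not known beforehand, it must be felt
- preload (a joint): how far, in rad, the nut has been turned on since it began to squeeze the seal ring under it; 0 before that. Resistance then grows by 2.5 N m per rad on top of the 0.35 N m. Snug from 0.06 on; forced above 0.38 (1.3 N m). Let go, the nut springs back to about 0.13 if it was above that
- stand: round aluminium base, 164 mm across, 14 mm thick, fixed; origin at the centre of its underside, the nut above it. Three upright posts, 10 mm thick, tops at 66 mm, 62 mm from the centre: one in the base's +x direction, the others 120 degrees either side. The gap meant for the handle is about its -x direction (to the robot): there the handle can swing 48 degrees either way
- wood_board: thin wooden board 290 x 235 x 8 mm, fixed; origin at the centre of its underside; x along its long side. The wrench lies on it at the start and must lie on it at the end
- cream_carton: bystander: carton 76 x 79 x 214 mm, stands behind; origin at its underside
- vanilla_jar: bystander: spice jar with a cap, 45 mm across, 106 mm high; origin at its underside
- sugar_canister: bystander: squarish canister with a wooden lid, 87 mm, 100 mm high; origin at its underside
- coupler: bystander: small white plastic nozzle coupler 27 mm across, 26 mm high; origin at its underside
There are look-alikes about, which are no part of the job. There is more than one size of the stand; the one meant has the size given above.

How it is judged:
By the outcome, as a careful person would: the job done as asked, in the order asked, and still so for the second after the job is handed in, with the robot touching nothing.
It also fails if it takes over 72 s, if anything falls off the work surface, if the arm or the gripper's body presses on something with over 40 N, if the wrist force passes 120 N, or if a joint passes its speed limit or range.

## Working session

There is one attempt and no reset: what is moved stays moved. The work goes in short steps, Python scripts to look and compute and a shell command to move; the robot and the scene stay as the last step left them, time stands still between calls to the robot, and variables do not carry over. Pictures are saved under pics/ and viewed, at most 10 in all, crops included, and the job is handed in when it is done.

```bash
mkdir -p pics
cat > h.py <<'E'
import numpy as np, cv2
from workcell import bot
from scipy.spatial.transform import Rotation as Ro
def pose():
    s=bot.observe(); return s,np.array(s['position']),Ro.from_euler('xyz',s['tool_rot'])
def cam(f,P=None,R=None):
    if 'R' in f: return np.array(f['R']),np.array(f['t'])
    T=np.array(f['tool_from_camera']); Rw=R.as_matrix()@T[:3,:3]; c=R.as_matrix()@T[:3,3]+P
    return Rw.T,-Rw.T@c
def proj(f,X,RT):
    K=np.array(f['intrinsics']);k=f['k1']; c=np.atleast_2d(X)@RT[0].T+RT[1]; s=c[:,:2]/c[:,2:]
    s=s*(1+k*(s**2).sum(1,keepdims=True)); return s*[K[0,0],K[1,1]]+[K[0,2],K[1,2]]
def unproj(f,uv,z,RT):
    K=np.array(f['intrinsics']);k=f['k1']; uv=np.atleast_2d(np.array(uv,float)); d=(uv-[K[0,2],K[1,2]])/[K[0,0],K[1,1]]; s=d.copy()
    for _ in range(20): s=d/(1+k*(s**2).sum(1,keepdims=True))
    w=np.c_[s,np.ones(len(s))]@RT[0]; c=-RT[0].T@RT[1]; return c+w*((z-c[2])/w[:,2:])
def save(n,im): cv2.imwrite(f'pics/{n}.png',im[:,:,::-1])
E
python3 - <<'E'
from h import *
s,P,R=pose(); print({k:np.round(v,3) for k,v in s.items()},bot.tip_reach)
ims=[]
for n in ['scene','top']:
    f=bot.grab_frame(n); RT=cam(f); ims.append(f['img']); print(n,'cam',np.round(-RT[0].T@RT[1],2))
    for q in ['wrench','wrench_grip','nut_seat','stand','wood_board','cream_carton','vanilla_jar','sugar_canister','coupler']:
        for d in bot.spot_point(q,f)[:4]: print(q,round(d['conf'],2),np.round(d['xyz'],3),np.round(proj(f,d['xyz'],RT)[0]))
save('top',cv2.resize(ims[1],(800,600))); save('scene',cv2.resize(ims[0],(800,600)))
E
```

```text
{'clock': np.float64(0.0), 'qpos': array([-1.35 ,  0.522, -0.036,  1.6  ,  0.021,  1.021, -0.113]), 'qd': array([-0.   ,  0.001,  0.001,  0.   , -0.001,  0.001, -0.   ]), 'joint_efforts': array([-1.0000e-03, -9.2711e+01,  1.9790e+00, -3.6995e+01,  1.8000e-02,
        8.0000e-03,  0.0000e+00]), 'position': array([0.179, 0.599, 0.303]), 'tool_rot': array([-3.14 ,  0.   ,  2.851]), 'force': array([-0.916, -0.52 , -1.142]), 'moment': array([-0.023,  0.072,  0.036]), 'finger_force': np.float64(0.0), 'grip_width': np.float64(0.085)} 0.0726
scene cam [ 0.16 -0.57  0.73]
wrench 0.95 [ 0.616 -0.21   0.008] [297. 240.]
wrench_grip 0.77 [ 0.498 -0.254  0.017] [274. 280.]
nut_seat 0.63 [0.579 0.039 0.015] [216. 189.]
nut_seat 0.42 [0.503 0.26  0.016] [145. 161.]
stand 0.97 [ 0.505  0.26  -0.003] [147. 166.]
stand 0.56 [ 0.578  0.041 -0.   ] [216. 193.]
stand 0.26 [ 0.773  0.058 -0.002] [266. 158.]
wood_board 0.72 [ 0.563 -0.25  -0.   ] [294. 266.]
cream_carton 0.84 [ 0.776 -0.034 -0.   ] [290. 173.]
vanilla_jar 0.61 [ 0.777  0.059 -0.004] [267. 158.]
sugar_canister 0.59 [0.786 0.154 0.001] [247. 140.]
coupler 0.57 [ 0.77  -0.157  0.006] [324. 196.]
coupler 0.23 [ 0.777 -0.032 -0.002] [290. 173.]
top cam [ 0.52 -0.04  1.56]
wrench 0.68 [ 0.617 -0.213  0.006] [316. 188.]
wrench_grip 0.55 [ 0.495 -0.258  0.019] [332. 226.]
nut_seat 0.49 [0.58  0.042 0.026] [235. 200.]
nut_seat 0.43 [0.498 0.259 0.014] [167. 227.]
nut_seat 0.3 [ 0.495 -0.26   0.022] [332. 226.]
stand 0.91 [0.581 0.038 0.002] [237. 200.]
stand 0.91 [ 0.499  0.26  -0.002] [168. 227.]
wood_board 0.88 [ 0.562 -0.249  0.   ] [328. 205.]
cream_carton 0.63 [ 0.774 -0.03   0.006] [258. 139.]
vanilla_jar 0.81 [ 0.774  0.058 -0.002] [230. 140.]
sugar_canister 0.59 [ 0.785  0.153 -0.001] [201. 137.]
coupler 0.62 [ 0.615 -0.213  0.006] [316. 189.]
coupler 0.44 [ 0.763 -0.159  0.001] [298. 143.]
```

View pics/top.png

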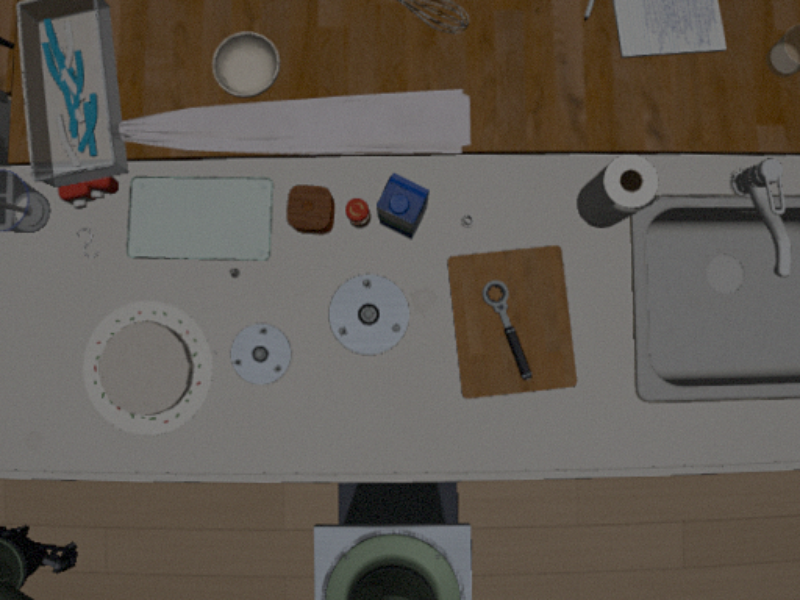

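View pics/scene.png

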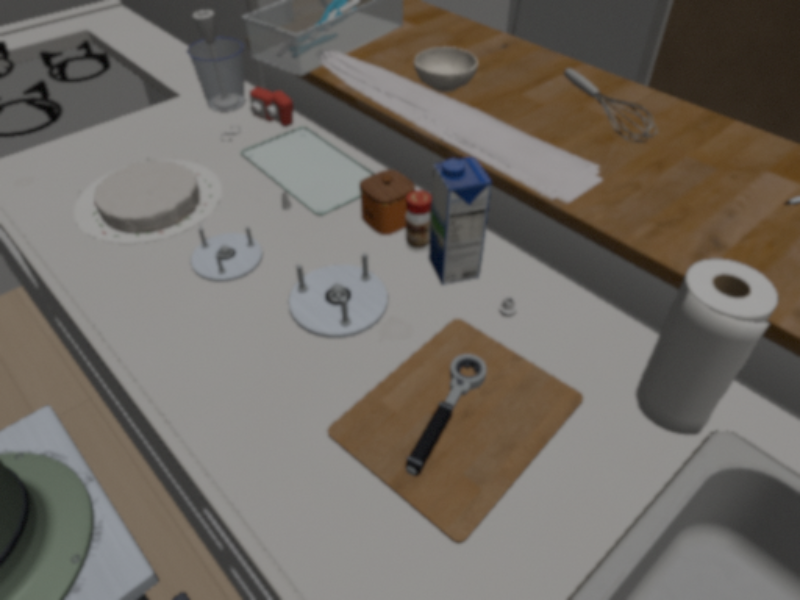

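Top view at 800 px: two three-post bases, one at (369,314) about 82 px across and one at (261,354) about 62 px across. The wrench's ring is at (496,293) and its sleeve at (517,355), on the board. Next I'll measure both bases and confirm in a crop.

Run:
```python
from h import *
f=bot.grab_frame('top'); RT=cam(f)
for d in bot.trace('stand',f)[:3]:
    m=d['region'].astype(np.uint8); c,_=cv2.findContours(m,0,2); c=max(c,key=cv2.contourArea)[:,0,:]
    X=unproj(f,c,0.014,RT)[:,:2].astype(np.float32); e=cv2.fitEllipse(X.reshape(-1,1,2)*1000)
    print('stand',round(d['conf'],2),np.round(e,1) if 0 else e)
for q in ['wrench','wood_board']:
    for d in bot.trace(q,f)[:1]:
        m=d['region'].astype(np.uint8); c,_=cv2.findContours(m,0,2); c=max(c,key=cv2.contourArea)[:,0,:]
        print(q,d['conf'],cv2.minAreaRect((unproj(f,c,0.015,RT)[:,:2]*1000).astype(np.float32)))
save('crop',cv2.resize(f['img'][165:265,130:270],(784,560),interpolation=cv2.INTER_CUBIC)*1)
```

```text
stand 0.96 ((578.426513671875, 41.51782989501953), (157.770263671875, 161.0791015625), 178.7334747314453)
stand 0.8 ((502.0959167480469, 262.34393310546875), (118.4408950805664, 122.13104248046875), 30.31039047241211)
wrench 0.69 ((547.8897705078125, -247.37771606445312), (207.45675659179688, 53.76498031616211), 25.580087661743164)
wood_board 0.7 ((561.0452270507812, -245.9656219482422), (286.93988037109375, 234.62646484375), 5.546015739440918)
```

View pics/crop.png

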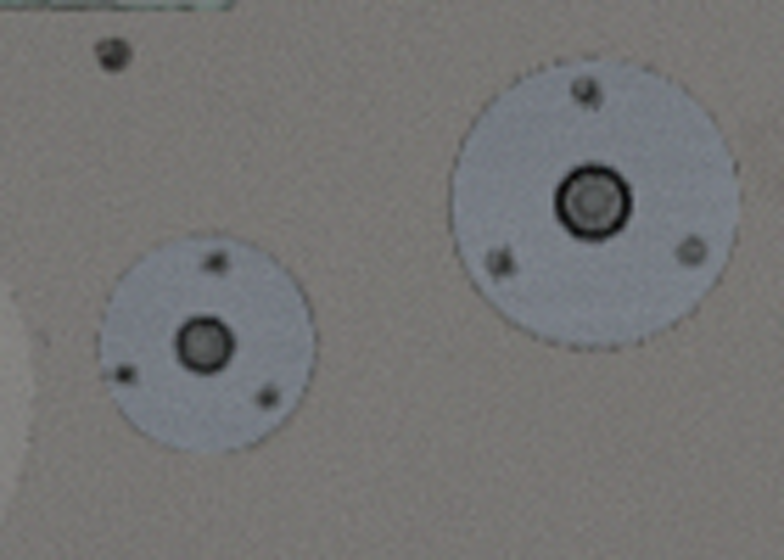

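```bash
python3 -m jog '[[[0,0,0,0,0,0.15,1],[0,0,0,0,0,0.15,1]]]'; python3 -c "
from h import *
s,P,R=pose();print(np.round(s['qpos'],3),s['tool_rot']);f=bot.grab_frame('wrist');print(np.round(f['tool_from_camera'],3),f['intrinsics'],f['k1'])"
```

```text
clock: 1.4
position: [0.1794, 0.5987, 0.3039]
tool_rot: [-3.142, -0.0, 2.545]
force: [-0.8, -0.4, -0.5]
grip_width: 0.0855
finger_force: 0.0
[-1.4    0.522  0.037  1.602 -0.022  1.018 -0.382] [-3.14154865e+00 -1.46786830e-04  2.54471111e+00]
[[ 0.    -0.954 -0.299  0.077]
 [ 1.     0.     0.001 -0.001]
 [-0.001 -0.299  0.954 -0.07 ]
 [ 0.     0.     0.     1.   ]] [[332.07863064   0.         259.96734552]
 [  0.         332.07863064 194.40703426]
 [  0.           0.           1.        ]] 0.006342826269397533
```

Wanted: the right-hand base at (594,202) in the crop, which measures about 162 mm (164 given). The left one, at (205,345), is about 120 mm, so it is the look-alike. Next I move above the wrench to look.

```bash
A='[[[-33,-8,0,0,0,0,1],[-33,-8,0,0,0,0,1],[-33,-8,0,0,0,0,1],[-33,-8,0,0,0,0,1],[-33,-8,0,0,0,0,1]]]' ; 
python3 -m jog '[[[-33,-8,0,0,0,0,1],[-33,-8,0,0,0,0,1],[-33,-8,0,0,0,0,1],[-33,-8,0,0,0,0,1],[-33,-8,0,0,0,0,1]]]' | tail -5
python3 -m jog '[[[-33,-8,0,0,0,0,1],[-33,-8,0,0,0,0,1],[-33,-8,0,0,0,0,1],[-33,-8,0,0,0,0,1],[-33,-8,0,0,0,0,1]]]' | tail -5
python3 -m jog '[[[-33,-8,0,0,0,0,1],[-33,-8,0,0,0,0,1],[-33,-8,0,0,0,0,1],[-33,-8,0,0,0,0,1]]]' | tail -5
python3 -m jog '[[[-20,-26,3,0,0,0,1],[-20,-26,3,0,0,0,1],[-20,-26,3,0,0,0,1],[-20,-26,3,0,0,0,1],[-20,-26,3,0,0,0,1]]]' | tail -5
python3 -m jog '[[[-20,-26,3,0,0,0,1],[-20,-26,3,0,0,0,1],[-20,-26,3,0,0,0,1],[-20,-26,3,0,0,0,1],[-20,-26,3,0,0,0,1]]]' | tail -5
python3 -m jog '[[[-20,-26,3,0,0,0,1],[-20,-26,3,0,0,0,1],[-20,-26,3,0,0,0,1],[-20,-26,3,0,0,0,1],[-20,-26,3,0,0,0,1]]]' | tail -5
```

```text
position: [0.2947, 0.4725, 0.304]
tool_rot: [3.141, 0.0, 2.554]
force: [0.8, 0.2, 0.0]
grip_width: 0.0853
finger_force: 0.0
position: [0.4095, 0.3474, 0.3041]
tool_rot: [3.141, 0.0, 2.554]
force: [0.6, -0.8, -0.2]
grip_width: 0.0854
finger_force: 0.0
position: [0.5013, 0.2473, 0.304]
tool_rot: [3.141, 0.0, 2.554]
force: [-0.4, -0.0, 1.4]
grip_width: 0.0853
finger_force: 0.0
position: [0.5111, 0.0834, 0.2889]
tool_rot: [3.141, 0.0, 2.554]
force: [0.7, 0.2, -0.1]
grip_width: 0.0854
finger_force: 0.0
position: [0.5218, -0.0802, 0.2739]
tool_rot: [3.141, 0.0, 2.554]
force: [0.5, 0.5, -0.4]
grip_width: 0.0855
finger_force: 0.0
position: [0.5324, -0.2439, 0.2588]
tool_rot: [3.141, 0.0, 2.554]
force: [1.3, 0.8, 0.1]
grip_width: 0.0854
finger_force: 0.0
```

```bash
python3 -m jog '[[[0,0,0,0,0,-0.136,1],[0,0,0,0,0,-0.136,1],[0,0,0,0,0,-0.136,1],[0,0,0,0,0,-0.136,1]]]' | tail -5
python3 -m jog '[[[0,0,0,0,0,-0.136,1],[0,0,0,0,0,-0.136,1],[0,0,0,0,0,-0.136,1],[0,0,0,0,0,0,1]]]' | tail -5
python3 - <<'E'
from h import *
s,P,R=pose(); f=bot.grab_frame('wrist'); RT=cam(f,P,R); print(np.round(s['qpos'],2),P,s['tool_rot'])
for q in ['wrench','wrench_grip']:
    for d in bot.spot_point(q,f)[:2]: print(q,round(d['conf'],2),np.round(d['xyz'],4),np.round(proj(f,d['xyz'],RT)[0]))
for d in bot.trace('wrench',f)[:1]:
    m=d['region'].astype(np.uint8); c,_=cv2.findContours(m,0,2); c=max(c,key=cv2.contourArea)[:,0,:]
    print(d['conf'],cv2.minAreaRect((unproj(f,c,0.02,RT)[:,:2]*1000).astype(np.float32)))
save('w1',cv2.resize(f['img'],(800,600),interpolation=cv2.INTER_CUBIC))
E
```

```text
position: [0.5324, -0.2426, 0.2589]
tool_rot: [-3.142, 0.0, 3.104]
force: [0.4, -0.3, 0.6]
grip_width: 0.0853
finger_force: 0.0
position: [0.5324, -0.2428, 0.2589]
tool_rot: [3.142, 0.0, -2.775]
force: [0.3, -0.1, 0.4]
grip_width: 0.0857
finger_force: 0.0
[ 0.34  0.51 -0.02  1.75  0.01  0.88  2.25] [ 0.53237103 -0.24275532  0.25893883] [ 3.14151081e+00  2.73479013e-04 -2.77533006e+00]
wrench 0.66 [ 0.6184 -0.2141  0.0062] [256. 253.]
wrench_grip 0.56 [ 0.5027 -0.2592  0.0245] [255. 140.]
0.92 ((545.7152709960938, -243.16482543945312), (213.77369689941406, 51.17124938964844), 22.090877532958984)
```

View pics/w1.png

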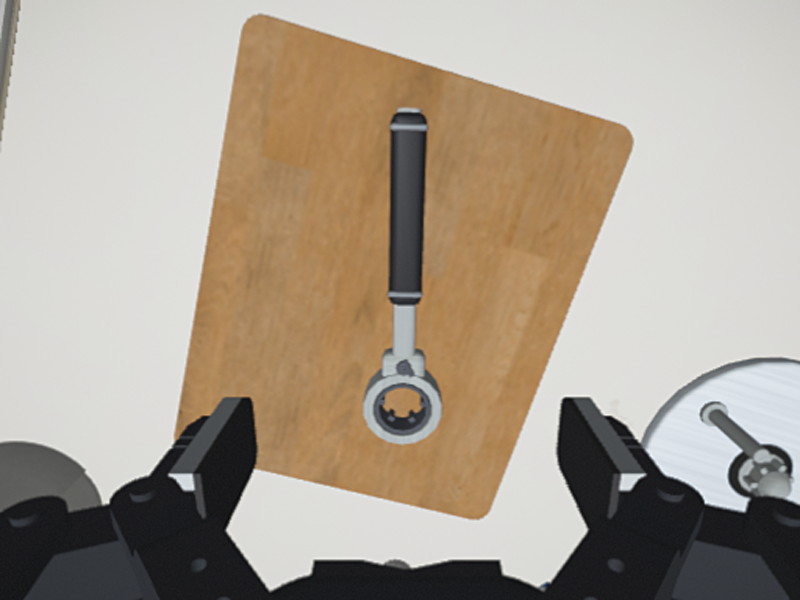

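```bash
cat >> h.py <<'E'
def rect(f,RT,c,yaw,z,half=22,px=12):
    "top-down map in frame at c (xy), x axis to the right along yaw, y up; mm half-size"
    n=int(2*half*px); g=(np.arange(n)+.5)/px-half; X,Y=np.meshgrid(g,-g); X/=1000;Y/=1000
    W=np.stack([c[0]+X*np.cos(yaw)-Y*np.sin(yaw),c[1]+X*np.sin(yaw)+Y*np.cos(yaw),0*X+z],-1).reshape(-1,3)
    uv=proj(f,W,RT).astype(np.float32).reshape(n,n,2); return cv2.remap(f['img'],uv[...,0],uv[...,1],cv2.INTER_CUBIC)
E
python3 - <<'E'
from h import *
s,P,R=pose(); f=bot.grab_frame('wrist'); RT=cam(f,P,R)
k=.64
print(unproj(f,[[408*k,127*k],[405*k,298*k]],0.034,RT)); r=unproj(f,[[402.5*k,408*k]],0.028,RT)[0]; print(r)
a=unproj(f,[[408*k,127*k]],0.034,RT)[0]; y=np.arctan2(*(r-a)[:2][::-1]); print('yaw',y,np.degrees(y))
save('ring',np.hstack([rect(f,RT,r,y,z,30,6) for z in (.028,.014)]))
E
```

```text
[[ 0.45321266 -0.27135273  0.034     ]
 [ 0.54388866 -0.23910462  0.034     ]]
[ 0.61609969 -0.21379385  0.028     ]
yaw 0.33967112259039134 19.461721746900217
```

View pics/ring.png

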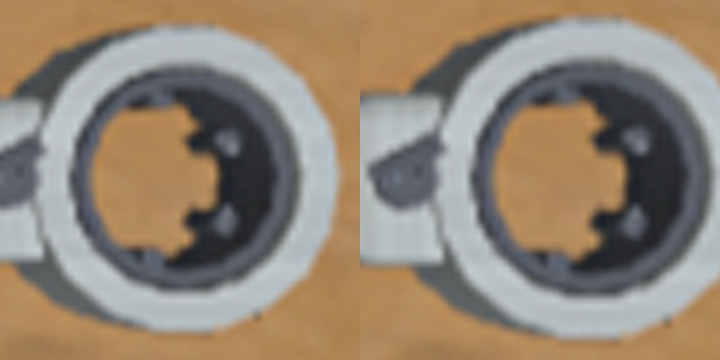

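The ring crop shows four of the six teeth near (150,262), (222,220), (228,140) and (155,97), about symmetric about the handle. That puts the teeth at about 28° + 60k° in the wrench frame. The ring is centred at (189,179), so its position is (0.6175, -0.2133), yaw 19.5°. Next is the grasp, 97 mm from the ring.

```bash
python3 -m jog '[[[7,-0.5,30,0,0,0.026,0.6],[0,0,35,0,0,0,0.6],[0,0,35,0,0,0,0.6],[0,0,30,0,0,0,0.6],[0,0,20,0,0,0,0.6]]]' 80| tail -5
python3 -m jog '[[[0,0,12,0,0,0,0.6],[0,0,9,0,0,0,0.6],[0,0,6,0,0,0,0.6],[0,0,0,0,0,0,0.6]]]' | tail -5
python3 -m jog '[[[0,0,0,0,0,0,0],[0,0,0,0,0,0,0],[0,0,0,0,0,0,0],[0,0,0,0,0,0,0],[0,0,0,0,0,0,0]]]' 80| tail -5
```

```text
position: [0.5255, -0.2452, 0.1068]
tool_rot: [3.141, -0.002, -2.807]
force: [0.9, -0.0, 0.5]
grip_width: 0.0514
finger_force: 0.0
position: [0.5261, -0.2456, 0.0818]
tool_rot: [-3.142, -0.0, -2.807]
force: [0.3, 0.2, 0.1]
grip_width: 0.0512
finger_force: 0.0
position: [0.5263, -0.2458, 0.0829]
tool_rot: [-3.141, 0.001, -2.807]
force: [-1.9, 0.8, 8.2]
grip_width: 0.0187
finger_force: 79.7
```

```bash
python3 -m jog '[[[0,0,-8,0,0,0,0],[0,0,-20,0,0,0,0],[0,0,-35,0,0,0,0],[0,0,-40,0,0,0,0],[0,0,-40,0,0,0,0]]]' 100| tail -5
python3 -m jog '[[[-14.5,29.5,-4,0,0,0,0],[-14.5,29.5,-4,0,0,0,0],[-14.5,29.5,-4,0,0,0,0]]]' | tail -5
python3 -m jog '[[[-14.5,29.5,-4,0,0,0,0],[-14.5,29.5,0,0,0,0,0],[-14.5,29.5,0,0,0,0,0]]]' | tail -5
python3 -m jog '[[[0,0,0,0,0,0.111,0],[0,0,0,0,0,0.111,0],[0,0,0,0,0,0.111,0],[0,0,0,0,0,0,0]]]' | tail -5
python3 - <<'E'
from h import *
s,P,R=pose(); f=bot.grab_frame('wrist'); RT=cam(f,P,R); print(s['qpos'].__class__,np.round(s['qpos'],2),P,s['tool_rot'],s['moment'])
for q in ['wrench','wrench_grip','nut_seat','stand']:
    for d in bot.spot_point(q,f)[:2]: print(q,round(d['conf'],2),np.round(d['xyz'],4),np.round(proj(f,d['xyz'],RT)[0]*1.5625))
np.savez('w2.npz',P=P,q=R.as_quat(),**{k:f[k] for k in ('img','intrinsics','k1','tool_from_camera')})
save('w2',cv2.resize(f['img'],(800,600),interpolation=cv2.INTER_CUBIC))
E
```

```text
position: [0.5256, -0.2455, 0.2269]
tool_rot: [3.141, -0.0, -2.807]
force: [0.6, 0.6, -4.9]
grip_width: 0.0184
finger_force: 98.1
position: [0.5378, -0.1467, 0.2379]
tool_rot: [-3.141, 0.001, -2.807]
force: [0.6, 0.4, -3.0]
grip_width: 0.0182
finger_force: 98.5
position: [0.5498, -0.0485, 0.2417]
tool_rot: [-3.141, 0.0, -2.807]
force: [0.7, 0.9, -3.1]
grip_width: 0.018
finger_force: 98.5
position: [0.5498, -0.0496, 0.2414]
tool_rot: [-3.141, 0.0, -3.141]
force: [-0.3, 0.3, -3.0]
grip_width: 0.0183
finger_force: 98.5
<class 'numpy.ndarray'> [-0.06  0.48  0.05  1.86 -0.03  0.8   1.59] [ 0.54978423 -0.04959214  0.24138811] [-3.14145539e+00  1.34123745e-04 -3.14121892e+00] [-0.01806573  0.02092609  0.01639516]
wrench_grip 0.68 [ 0.5192 -0.0528  0.1848] [395. 328.]
nut_seat 0.82 [0.5812 0.0399 0.0191] [556. 330.]
stand 0.64 [0.5786 0.0452 0.0014] [557. 317.]
```

View pics/w2.png

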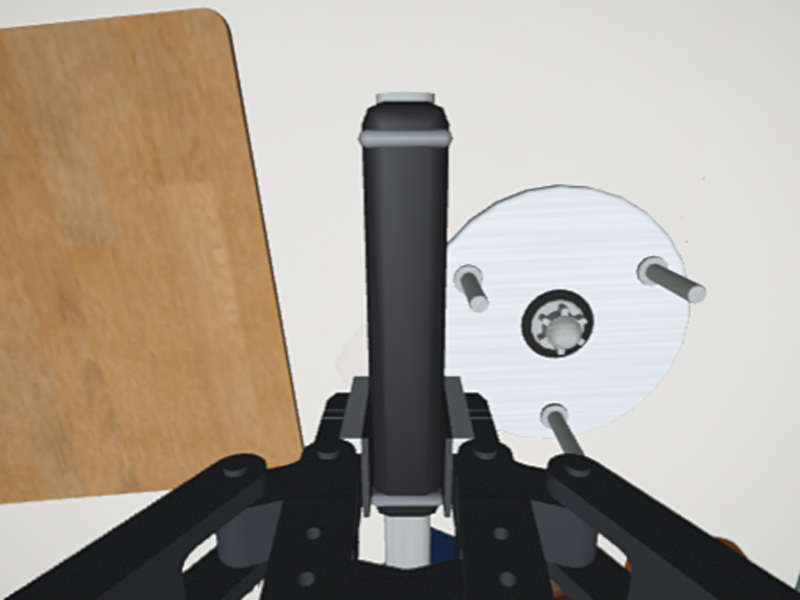

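The wrench is held straight, and the stand shows at right: flange centre about (557,324), post feet near (466,276), (651,270) and (554,414). Now I rectify around the nut to get its axis and the lobe angle.

Run:
```python
from h import *
d=np.load('w2.npz'); f={k:d[k] for k in d}; f['k1']=float(f['k1']); R=Ro.from_quat(d['q']); RT=cam(f,d['P'],R); k=.64
b=unproj(f,np.array([[466,276],[651,270],[554,414]])*k,.014,RT); t=unproj(f,np.array([[480,305],[698,294]])*k,.066,RT); print(b,t)
c=b.mean(0); print('c',c,[ (np.linalg.norm(p-c),np.degrees(np.arctan2(*(p-c)[1::-1]))) for p in b])
g=cv2.cvtColor(rect(f,RT,[.580,.040],0,.018,30,6),cv2.COLOR_RGB2GRAY)
_,m=cv2.threshold(g,70,255,cv2.THRESH_BINARY_INV); cn,_=cv2.findContours(m,0,2); cn=max(cn,key=cv2.contourArea); e=cv2.fitEllipse(cn); print('flange',e, .580+(e[0][0]/6-30)/1e3,.040-(e[0][1]/6-30)/1e3)
im=np.hstack([rect(f,RT,[.580,.040],0,z,30,6) for z in (.018,.028)]); save('nut',cv2.resize(im,None,fx=1.1,fy=1.1))
```

```text
[[ 0.54898888 -0.0144489   0.014     ]
 [ 0.54530541  0.09437021  0.014     ]
 [ 0.64066787  0.04549131  0.014     ]] [[ 0.55049102 -0.01319549  0.066     ]
 [ 0.54474425  0.09398475  0.066     ]]
c [0.57832072 0.04180421 0.014     ] [(np.float64(0.06344106887080883), np.float64(-117.53871302070573)), (np.float64(0.06207411544187244), np.float64(122.13183924744746)), (np.float64(0.06245608292620195), np.float64(3.3844326482878757))]
flange ((165.6552734375, 175.6199188232422), (233.17678833007812, 240.7792205810547), 56.35309982299805) 0.5776092122395833 0.04073001352945964
```

View pics/nut.png

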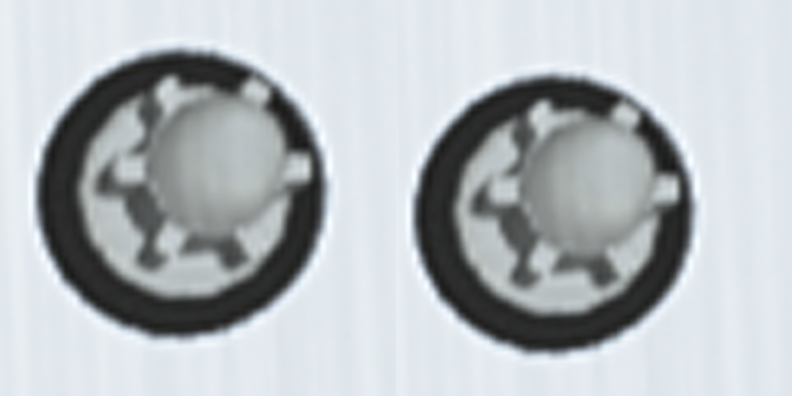

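Lobe tips pair up about (584,189) in the right half, so the axis is (0.5785, 0.0413). The lobes are at about 0° + 60k, and the stand yaw is about 2.7°. A handle yaw of about 2° puts the teeth midway between lobes. I'll hover there and check.

```bash
python3 -m jog '[[[17,22,0,0,0,-0.035,0],[17,22,0,0,0,0,0],[17,22,0,0,0,0,0],[17,22,0,0,0,0,0],[0,0,0,0,0,0,0]]]' 110| tail -5
python3 - <<'E'
from h import *
d=np.load('w2.npz'); f={k:d[k] for k in d}; f['k1']=float(f['k1']); RT=cam(f,d['P'],Ro.from_quat(d['q']))
print('band rel TCP',unproj(f,[[405*.64,138*.64]],.192,RT)[0]-d['P'])
s,P,R=pose(); print(P,s['tool_rot'],np.round(s['qpos'],2),s['force'])
for n in ('scene','top'):
    f=bot.grab_frame(n); RT=cam(f)
    for q in ('wrench','wrench_grip'):
        for d in bot.spot_point(q,f)[:1]: print(n,q,round(d['conf'],2),np.round(d['xyz'],4),np.round(proj(f,d['xyz'],RT)[0]))
yaw=s['tool_rot'][2]+np.pi; a=R.as_matrix()
print('ring est',P-a[:,0]*.097, 'want .5785 .0413; yaw deg',np.degrees(yaw))
E
```

```text
position: [0.4777, 0.0387, 0.241]
tool_rot: [3.141, -0.001, -3.1]
force: [-0.2, -0.1, -3.6]
grip_width: 0.0182
finger_force: 109.3
band rel TCP [-0.07778722 -0.00071507 -0.04938811]
[0.47768604 0.03865321 0.241023  ] [ 3.14064316e+00 -9.72766681e-04 -3.09967493e+00] [-0.22  0.38  0.02  2.04 -0.02  0.72  1.42] [-0.21373903 -0.13551664 -3.62672709]
scene wrench 0.59 [0.575  0.0442 0.1642] [209. 143.]
scene wrench_grip 0.67 [0.4466 0.0383 0.1796] [162. 164.]
top wrench 0.48 [0.5799 0.039  0.1616] [234. 199.]
ring est [0.57460079 0.04271804 0.24092864] want .5785 .0413; yaw deg 2.4017083793163496
```

```bash
python3 -m jog '[[[-3.8,-1.5,20,0,0,0,0],[0,0,30,0,0,0,0],[0,0,30,0,0,0,0],[0,0,25,0,0,0,0],[0,0,11,0,0,0,0]]]' | tail -5
python3 -m jog '[[[0,0,5,0,0,0,0],[0,0,5,0,0,0,0],[0,0,5,0,0,0,0],[0,0,0,0,0,0,0]]]' | tail -5
python3 - <<'E'
from h import *
s,P,R=pose(); a=R.as_matrix(); print(P,P-a[:,0]*.097,s['tool_rot'],s['force'],s['moment'])
f=bot.grab_frame('scene'); RT=cam(f); u=proj(f,[.5785,.0413,.03],RT)[0].astype(int); print(u)
save('sc2',cv2.resize(f['img'][u[1]-55:u[1]+55,u[0]-70:u[0]+70],(784,616),interpolation=cv2.INTER_CUBIC)[:600])
E
```

```text
position: [0.4828, 0.0343, 0.1229]
tool_rot: [-3.141, -0.003, -3.105]
force: [0.3, 1.3, -3.6]
grip_width: 0.0179
finger_force: 109.3
position: [0.4835, 0.0349, 0.11]
tool_rot: [3.142, 0.0, -3.104]
force: [-0.6, -0.6, -3.8]
grip_width: 0.0181
finger_force: 109.3
[0.48349383 0.03485497 0.11001278] [0.5804269  0.0384577  0.11004617] [ 3.14157391e+00  3.44236023e-04 -3.10444265e+00] [-0.64039334 -0.64250065 -3.75850781] [0.00497585 0.05501555 0.01144228]
[215 184]
```

View pics/sc2.png

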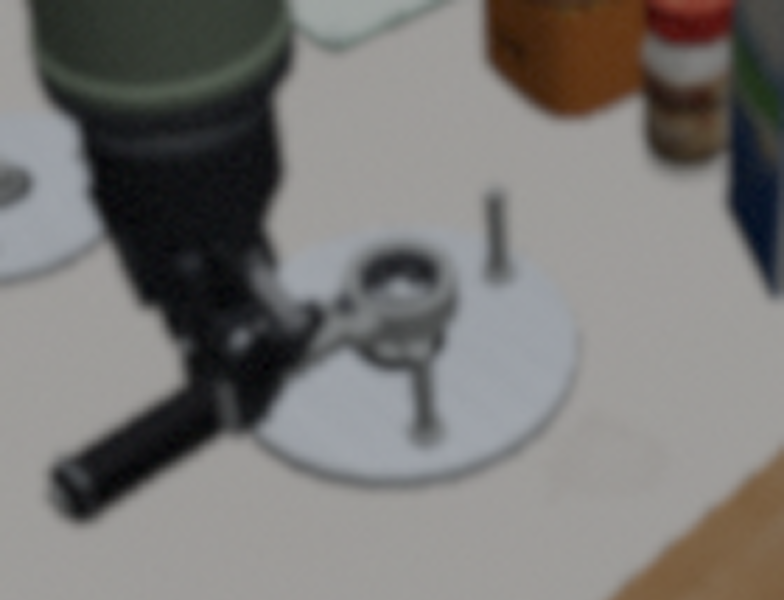

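The ring hangs over the dome at (400,290) with the handle in the gap. I correct sideways and lower it.

```bash
python3 -m jog '[[[1.8,2.9,0,0,0,0,0],[0,0,2,0,0,0,0],[0,0,2,0,0,0,0],[0,0,0,0,0,0,0]]]' | sed -n 2,4p
python3 -m jog '[[[0,0,2,0,0,0,0],[0,0,2,0,0,0,0],[0,0,0,0,0,0,0]]]' | sed -n 2,4p
python3 - <<'E'
from h import *
s,P,R=pose(); a=R.as_matrix(); print(P,P-a[:,0]*.097,s['tool_rot'],s['force'],s['moment'])
E
```

```text
position: [0.4814, 0.0377, 0.1057]
tool_rot: [-3.142, -0.0, -3.104]
force: [0.3, -0.5, -4.6]
position: [0.4813, 0.0376, 0.1016]
tool_rot: [-3.142, -0.0, -3.104]
force: [0.3, -0.0, -3.0]
[0.48134111 0.03762609 0.10161246] [0.57827437 0.04122332 0.10157331] [-3.14150392e+00 -4.03681901e-04 -3.10449921e+00] [ 0.32170311 -0.02347817 -3.00286635] [ 0.00992778  0.01614306 -0.01499404]
```

```bash
for i in 1; do python3 -m jog '[[[0,0,2,0,0,0,0],[0,0,2,0,0,0,0],[0,0,0,0,0,0,0]]]' | sed -n 2,4p
python3 -m jog '[[[0,0,2,0,0,0,0],[0,0,2,0,0,0,0],[0,0,0,0,0,0,0]]]' | sed -n 2,4p
python3 -m jog '[[[0,0,1,0,0,0,0],[0,0,0,0,0,0,0]]]' | sed -n 2,4p; done
python3 - <<'E'
from h import *
s,P,R=pose(); a=R.as_matrix(); print(P,P-a[:,0]*.097,s['tool_rot'],s['force'],s['moment'])
E
```

```text
position: [0.4814, 0.0377, 0.0977]
tool_rot: [-3.142, -0.0, -3.104]
force: [0.2, -0.1, -3.8]
position: [0.4813, 0.0377, 0.0936]
tool_rot: [-3.142, -0.0, -3.104]
force: [-0.5, -1.1, -3.0]
position: [0.4814, 0.0377, 0.0929]
tool_rot: [-3.142, -0.0, -3.104]
force: [-1.3, -0.8, -0.4]
[0.48142404 0.03767574 0.09288962] [0.57835705 0.04128007 0.09288735] [-3.14155995e+00 -2.33860693e-05 -3.10442602e+00] [-1.26163717 -0.75792653 -0.35101476] [-0.02792715  0.10927563  0.03864741]
```

Seated: contact came at exactly the expected height. Now the first forward swing, with a torque readout after each call.

```bash
cat > st.py <<'E'
from h import *
s,P,R=pose(); F=np.array(s['force']); M=np.array(s['moment']); r=P-np.array([.5784,.0412,0]); a=R.as_matrix()
print('t%.1f hy %.1f rad %.1f z %.1f T %.2f Mz %.2f Ft %s q7 %.2f az %.1f'%(s['clock'],(np.degrees(s['tool_rot'][2])+360)%360-180,np.hypot(*r[:2])*1e3,P[2]*1e3,M[2]+r[0]*F[1]-r[1]*F[0],M[2],np.round(a.T@F,1),s['qpos'][6],np.degrees(np.arctan2(-r[1],-r[0]))))
E
python3 -m jog '[[[-0.1,4.9,0.5,0,0,0.05,0],[-0.1,4.9,0,0,0,0.05,0]]]' >/dev/null; python3 st.py
python3 -m jog '[[[-0.2,6.8,0,0,0,0.07,0],[-0.2,6.8,0,0,0,0.07,0]]]'  >/dev/null; python3 st.py
python3 -m jog '[[[-0.2,6.8,0,0,0,0.07,0],[-0.2,6.8,0,0,0,0.07,0]]]'  >/dev/null; python3 st.py
```

```text
t12.0 hy -3.7 rad 97.0 z 92.6 T -0.01 Mz -0.17 Ft [ 0.9 -1.7 -1. ] q7 1.34 az -3.6
t12.2 hy -11.8 rad 96.9 z 92.6 T -0.07 Mz -0.02 Ft [-0.4  0.5 -0.2] q7 1.23 az -11.9
t12.4 hy -19.8 rad 96.7 z 92.7 T 0.42 Mz 0.20 Ft [-3.7 -2.2  0.3] q7 1.12 az -19.8
```

```bash
python3 -m jog '[[[-0.2,6.8,0,0,0,0.07,0],[-0.2,6.8,0,0,0,0.07,0]]]' >/dev/null; python3 st.py
python3 -m jog '[[[-0.2,6.8,0,0,0,0.07,0],[-0.2,6.8,0,0,0,0.07,0]]]' >/dev/null; python3 st.py
python3 -m jog '[[[-0.2,6.8,0,0,0,0.07,0],[0,3.4,0,0,0,0.035,0]]]' >/dev/null; python3 st.py
```

```text
t12.6 hy -27.8 rad 96.8 z 92.7 T 0.39 Mz 0.12 Ft [-4.8 -2.8  1.2] q7 1.02 az -27.9
t12.8 hy -35.9 rad 96.9 z 92.7 T 0.38 Mz 0.14 Ft [-4.9 -2.5  1.4] q7 0.91 az -35.9
t13.0 hy -41.9 rad 96.9 z 92.6 T 0.31 Mz 0.11 Ft [-4. -2.  1.] q7 0.83 az -42.0
```

Driving at about 0.38 N m. Return swing now.

```bash
python3 -m jog '[[[-0.5,-9.7,0,0,0,-0.1,0],[-0.5,-9.7,0,0,0,-0.1,0],[-0.5,-9.7,0,0,0,-0.1,0],[-0.5,-9.7,0,0,0,-0.1,0],[-0.5,-9.7,0,0,0,-0.1,0]]]' >/dev/null; python3 st.py
python3 -m jog '[[[-0.5,-9.7,0,0,0,-0.1,0],[-0.5,-9.7,0,0,0,-0.1,0],[-0.5,-9.7,0,0,0,-0.1,0],[-0.5,-9.7,0,0,0,-0.1,0],[-0.5,-9.7,0,0,0,-0.1,0]]]' >/dev/null; python3 st.py
python3 -m jog '[[[-0.5,-9.7,0,0,0,-0.1,0],[-0.5,-9.7,0,0,0,-0.1,0],[-0.5,-9.7,0,0,0,-0.1,0],[-0.5,-9.7,0,0,0,-0.1,0],[0,-9.7,0,0,0,-0.1,0]]]' >/dev/null; python3 st.py
```

```text
t13.5 hy -12.8 rad 97.1 z 92.7 T 0.02 Mz -0.13 Ft [-2.2 -1.5  0.6] q7 1.22 az -13.0
t14.0 hy 15.8 rad 96.6 z 92.8 T -0.20 Mz -0.29 Ft [-3.3 -1.   2.8] q7 1.62 az 15.8
t14.5 hy 44.5 rad 96.7 z 92.8 T -0.06 Mz -0.26 Ft [-6.8 -2.1  2.8] q7 2.03 az 44.6
```

```bash
python3 -m jog '[[[-0.8,9.7,0,0,0,0.1,0],[-0.5,9.7,0,0,0,0.1,0],[-0.5,9.7,0,0,0,0.1,0],[-0.5,9.7,0,0,0,0.1,0]]]' >/dev/null; python3 st.py
python3 -m jog '[[[-0.5,9.7,0,0,0,0.1,0],[-0.5,9.7,0,0,0,0.1,0],[-0.5,9.7,0,0,0,0.1,0],[-0.5,9.7,0,0,0,0.1,0]]]' >/dev/null; python3 st.py
python3 -m jog '[[[-0.5,9.7,0,0,0,0.1,0],[-0.5,9.7,0,0,0,0.1,0],[-0.5,9.7,0,0,0,0.1,0],[-0.5,9.7,0,0,0,0.1,0]]]' >/dev/null; python3 st.py
```

```text
t14.9 hy 21.1 rad 97.1 z 92.7 T 0.07 Mz -0.01 Ft [ 0.7 -0.9  0.4] q7 1.69 az 21.1
t15.3 hy -1.9 rad 96.6 z 92.7 T 0.34 Mz 0.07 Ft [-4.1 -2.8  1.4] q7 1.37 az -1.9
t15.7 hy -24.8 rad 96.8 z 92.7 T 0.40 Mz 0.14 Ft [-5.1 -2.7  1.4] q7 1.06 az -24.8
```

```bash
python3 -m jog '[[[-0.5,9.7,0,0,0,0.1,0],[-0.5,9.7,0,0,0,0.1,0],[-0.5,9.7,0,0,0,0.1,0]]]' >/dev/null; python3 st.py
python3 -m jog '[[[-0.5,-9.7,0,0,0,-0.1,0],[-0.5,-9.7,0,0,0,-0.1,0],[-0.5,-9.7,0,0,0,-0.1,0],[-0.5,-9.7,0,0,0,-0.1,0],[-0.5,-9.7,0,0,0,-0.1,0]]]' >/dev/null; python3 st.py
python3 -m jog '[[[-0.5,-9.7,0,0,0,-0.1,0],[-0.5,-9.7,0,0,0,-0.1,0],[-0.5,-9.7,0,0,0,-0.1,0],[-0.5,-9.7,0,0,0,-0.1,0],[-0.5,-9.7,0,0,0,-0.1,0]]]' >/dev/null; python3 st.py
python3 -m jog '[[[-0.5,-9.7,0,0,0,-0.1,0],[-0.5,-9.7,0,0,0,-0.1,0],[-0.5,-9.7,0,0,0,-0.1,0],[-0.5,-9.7,0,0,0,-0.1,0],[0,-9.7,0,0,0,-0.1,0]]]' >/dev/null; python3 st.py
```

```text
t16.0 hy -41.9 rad 96.9 z 92.7 T 0.35 Mz 0.16 Ft [-5.1 -2.   0.4] q7 0.83 az -42.0
t16.5 hy -12.8 rad 96.8 z 92.7 T -0.02 Mz -0.14 Ft [-2.9 -1.3  1.3] q7 1.22 az -13.0
t17.0 hy 15.8 rad 96.5 z 92.7 T -0.11 Mz -0.24 Ft [-3.4 -1.3  1.5] q7 1.62 az 15.8
t17.5 hy 44.5 rad 96.6 z 92.8 T -0.15 Mz -0.22 Ft [-6.6 -0.6  1.7] q7 2.03 az 44.7
```

```bash
sed -i '1i import sys' st.py
cat >> st.py <<'E'
sys.exit(M[2]+r[0]*F[1]-r[1]*F[0]>0.7)
E
python3 -m jog '[[[-0.8,9.7,0,0,0,0.1,0],[-0.5,9.7,0,0,0,0.1,0]]]' >/dev/null; python3 st.py &&
python3 -m jog '[[[-0.1,4.9,0,0,0,0.05,0],[-0.1,4.9,0,0,0,0.05,0]]]' >/dev/null && python3 st.py &&
python3 -m jog '[[[-0.1,4.9,0,0,0,0.05,0],[-0.1,4.9,0,0,0,0.05,0]]]' >/dev/null && python3 st.py &&
python3 -m jog '[[[-0.1,4.9,0,0,0,0.05,0],[-0.1,4.9,0,0,0,0.05,0]]]' >/dev/null && python3 st.py &&
python3 -m jog '[[[-0.1,4.9,0,0,0,0.05,0],[-0.1,4.9,0,0,0,0.05,0]]]' >/dev/null && python3 st.py &&
python3 -m jog '[[[-0.1,4.9,0,0,0,0.05,0],[-0.1,4.9,0,0,0,0.05,0]]]' >/dev/null && python3 st.py &&
python3 -m jog '[[[-0.1,4.9,0,0,0,0.05,0],[-0.1,4.9,0,0,0,0.05,0]]]' >/dev/null && python3 st.py &&
python3 -m jog '[[[-0.1,4.9,0,0,0,0.05,0],[-0.1,4.9,0,0,0,0.05,0]]]' >/dev/null && python3 st.py
```

```text
t17.7 hy 32.5 rad 97.0 z 92.6 T 0.05 Mz -0.14 Ft [-0.9 -2.   0.5] q7 1.85 az 33.1False
```

```bash
sed -i 's/^sys.exit(\(.*\))$/sys.exit(int(\1))/' st.py
python3 st.py &&
python3 -m jog '[[[-0.1,4.9,0,0,0,0.05,0],[-0.1,4.9,0,0,0,0.05,0]]]' >/dev/null && python3 st.py &&
python3 -m jog '[[[-0.1,4.9,0,0,0,0.05,0],[-0.1,4.9,0,0,0,0.05,0]]]' >/dev/null && python3 st.py &&
python3 -m jog '[[[-0.1,4.9,0,0,0,0.05,0],[-0.1,4.9,0,0,0,0.05,0]]]' >/dev/null && python3 st.py &&
python3 -m jog '[[[-0.1,4.9,0,0,0,0.05,0],[-0.1,4.9,0,0,0,0.05,0]]]' >/dev/null && python3 st.py &&
python3 -m jog '[[[-0.1,4.9,0,0,0,0.05,0],[-0.1,4.9,0,0,0,0.05,0]]]' >/dev/null && python3 st.py &&
python3 -m jog '[[[-0.1,4.9,0,0,0,0.05,0],[-0.1,4.9,0,0,0,0.05,0]]]' >/dev/null && python3 st.py &&
python3 -m jog '[[[-0.1,4.9,0,0,0,0.05,0],[-0.1,4.9,0,0,0,0.05,0]]]' >/dev/null && python3 st.py
```

```text
t17.7 hy 32.5 rad 97.0 z 92.6 T 0.05 Mz -0.14 Ft [-0.9 -2.   0.5] q7 1.85 az 33.1
t17.9 hy 26.9 rad 96.9 z 92.7 T 0.02 Mz -0.07 Ft [ 0.2 -0.9 -0. ] q7 1.77 az 27.0
t18.1 hy 21.2 rad 96.9 z 92.6 T -0.02 Mz -0.03 Ft [-0.4 -0.1  0.4] q7 1.69 az 21.1
t18.3 hy 15.5 rad 96.8 z 92.7 T 0.04 Mz -0.15 Ft [-2.7 -2.   0.8] q7 1.61 az 15.3
t18.5 hy 9.7 rad 96.5 z 92.8 T 0.40 Mz 0.01 Ft [-4.5 -4.   1. ] q7 1.53 az 9.7
t18.7 hy 4.0 rad 96.6 z 92.8 T 0.29 Mz -0.02 Ft [-3.8 -3.2  2.4] q7 1.45 az 3.9
t18.9 hy -1.8 rad 96.6 z 92.8 T 0.29 Mz -0.02 Ft [-4.6 -3.1  2.6] q7 1.37 az -1.8
t19.1 hy -7.5 rad 96.6 z 92.8 T 0.35 Mz -0.05 Ft [-4.9 -4.2  2. ] q7 1.29 az -7.6
```

```bash
python3 -m jog '[[[-0.1,3.9,0,0,0,0.04,0],[-0.1,3.9,0,0,0,0.04,0]]]' >/dev/null && python3 st.py &&
python3 -m jog '[[[-0.1,3.9,0,0,0,0.04,0],[-0.1,3.9,0,0,0,0.04,0]]]' >/dev/null && python3 st.py &&
python3 -m jog '[[[-0.1,3.9,0,0,0,0.04,0],[-0.1,3.9,0,0,0,0.04,0]]]' >/dev/null && python3 st.py &&
python3 -m jog '[[[-0.1,3.9,0,0,0,0.04,0],[-0.1,3.9,0,0,0,0.04,0]]]' >/dev/null && python3 st.py &&
python3 -m jog '[[[-0.1,3.9,0,0,0,0.04,0],[-0.1,3.9,0,0,0,0.04,0]]]' >/dev/null && python3 st.py &&
python3 -m jog '[[[-0.1,3.9,0,0,0,0.04,0],[-0.1,3.9,0,0,0,0.04,0]]]' >/dev/null && python3 st.py &&
python3 -m jog '[[[-0.1,3.9,0,0,0,0.04,0],[-0.1,3.9,0,0,0,0.04,0]]]' >/dev/null && python3 st.py
```

```text
t19.3 hy -12.0 rad 96.7 z 92.7 T 0.26 Mz -0.06 Ft [-4.6 -3.3  2.5] q7 1.22 az -12.2
t19.5 hy -16.6 rad 96.7 z 92.7 T 0.41 Mz -0.02 Ft [-5.8 -4.5  1.5] q7 1.16 az -16.8
t19.7 hy -21.2 rad 96.7 z 92.7 T 0.30 Mz 0.02 Ft [-5.  -2.9  1.7] q7 1.10 az -21.4
t19.9 hy -25.8 rad 96.8 z 92.7 T 0.26 Mz 0.01 Ft [-5.8 -2.6  1.4] q7 1.04 az -25.9
t20.1 hy -30.4 rad 96.8 z 92.7 T 0.43 Mz 0.02 Ft [-5.7 -4.2  1.4] q7 0.98 az -30.5
t20.3 hy -35.0 rad 96.9 z 92.7 T 0.35 Mz 0.05 Ft [-4.7 -3.1  1.4] q7 0.92 az -35.1
t20.5 hy -39.5 rad 96.9 z 92.6 T 0.33 Mz 0.04 Ft [-5.3 -3.1  0.8] q7 0.86 az -39.7
```

Not tight yet, so another return swing, then drive in fine steps.

```bash
python3 -m jog '[[[-0.5,-9.7,0,0,0,-0.1,0],[-0.5,-9.7,0,0,0,-0.1,0],[-0.5,-9.7,0,0,0,-0.1,0],[-0.5,-9.7,0,0,0,-0.1,0],[-0.5,-9.7,0,0,0,-0.1,0]]]' >/dev/null; python3 st.py
python3 -m jog '[[[-0.5,-9.7,0,0,0,-0.1,0],[-0.5,-9.7,0,0,0,-0.1,0],[-0.5,-9.7,0,0,0,-0.1,0],[-0.5,-9.7,0,0,0,-0.1,0],[-0.5,-9.7,0,0,0,-0.1,0]]]' >/dev/null; python3 st.py
python3 -m jog '[[[-0.5,-9.7,0,0,0,-0.1,0],[-0.5,-9.7,0,0,0,-0.1,0],[-0.5,-9.7,0,0,0,-0.1,0],[-0.5,-9.7,0,0,0,-0.1,0]]]' >/dev/null; python3 st.py
python3 -m jog '[[[-0.5,6.8,0,0,0,0.07,0],[-0.2,6.8,0,0,0,0.07,0]]]' >/dev/null; python3 st.py &&
python3 -m jog '[[[-0.1,3.9,0,0,0,0.04,0],[-0.1,3.9,0,0,0,0.04,0]]]' >/dev/null && python3 st.py &&
python3 -m jog '[[[-0.1,3.9,0,0,0,0.04,0],[-0.1,3.9,0,0,0,0.04,0]]]' >/dev/null && python3 st.py &&
python3 -m jog '[[[-0.1,3.9,0,0,0,0.04,0],[-0.1,3.9,0,0,0,0.04,0]]]' >/dev/null && python3 st.py &&
python3 -m jog '[[[-0.1,3.9,0,0,0,0.04,0],[-0.1,3.9,0,0,0,0.04,0]]]' >/dev/null && python3 st.py &&
python3 -m jog '[[[-0.1,3.9,0,0,0,0.04,0],[-0.1,3.9,0,0,0,0.04,0]]]' >/dev/null && python3 st.py &&
python3 -m jog '[[[-0.1,3.9,0,0,0,0.04,0],[-0.1,3.9,0,0,0,0.04,0]]]' >/dev/null && python3 st.py &&
python3 -m jog '[[[-0.1,3.9,0,0,0,0.04,0],[-0.1,3.9,0,0,0,0.04,0]]]' >/dev/null && python3 st.py
```

```text
t21.0 hy -10.5 rad 97.0 z 92.7 T -0.06 Mz -0.19 Ft [-2.2 -1.3 -0.3] q7 1.25 az -11.0
t21.5 hy 18.1 rad 96.4 z 92.7 T -0.19 Mz -0.31 Ft [-3.  -1.3  1.3] q7 1.64 az 18.0
t21.9 hy 41.0 rad 96.3 z 92.7 T -0.03 Mz -0.21 Ft [-1.3 -1.9  0.7] q7 1.97 az 41.1
t22.1 hy 32.5 rad 96.4 z 92.6 T 0.04 Mz -0.08 Ft [-0.2 -1.2 -0.1] q7 1.85 az 32.8
t22.3 hy 28.1 rad 96.2 z 92.7 T 0.09 Mz -0.03 Ft [ 0.3 -1.2  0.1] q7 1.79 az 27.9
t22.5 hy 23.5 rad 96.1 z 92.6 T -0.08 Mz -0.06 Ft [-0.6  0.2  0.5] q7 1.72 az 23.2
t22.7 hy 18.9 rad 96.2 z 92.7 T 0.05 Mz -0.16 Ft [-0.1 -2.2  0.4] q7 1.65 az 18.6
t22.9 hy 14.3 rad 96.2 z 92.7 T 0.45 Mz -0.06 Ft [-0.6 -5.4  0.7] q7 1.59 az 14.2
t23.1 hy 9.7 rad 96.3 z 92.7 T 0.41 Mz -0.16 Ft [-0.8 -6.  -0.2] q7 1.52 az 9.6
t23.3 hy 5.1 rad 96.3 z 92.6 T 0.23 Mz -0.17 Ft [-0.6 -4.2 -0.1] q7 1.46 az 4.9
t23.5 hy 0.5 rad 96.3 z 92.7 T 0.35 Mz -0.16 Ft [-1.1 -5.2 -0.3] q7 1.40 az 0.3
```

```bash
python3 -m jog '[[[-0.1,3.9,0,0,0,0.04,0],[-0.1,3.9,0,0,0,0.04,0]]]' >/dev/null && python3 st.py &&
python3 -m jog '[[[-0.1,3.9,0,0,0,0.04,0],[-0.1,3.9,0,0,0,0.04,0]]]' >/dev/null && python3 st.py &&
python3 -m jog '[[[-0.1,3.9,0,0,0,0.04,0],[-0.1,3.9,0,0,0,0.04,0]]]' >/dev/null && python3 st.py &&
python3 -m jog '[[[-0.1,3.9,0,0,0,0.04,0],[-0.1,3.9,0,0,0,0.04,0]]]' >/dev/null && python3 st.py &&
python3 -m jog '[[[-0.1,3.9,0,0,0,0.04,0],[-0.1,3.9,0,0,0,0.04,0]]]' >/dev/null && python3 st.py &&
python3 -m jog '[[[-0.1,3.9,0,0,0,0.04,0],[-0.1,3.9,0,0,0,0.04,0]]]' >/dev/null && python3 st.py &&
python3 -m jog '[[[-0.1,3.9,0,0,0,0.04,0],[-0.1,3.9,0,0,0,0.04,0]]]' >/dev/null && python3 st.py &&
python3 -m jog '[[[-0.1,3.9,0,0,0,0.04,0],[-0.1,3.9,0,0,0,0.04,0]]]' >/dev/null && python3 st.py &&
python3 -m jog '[[[-0.1,3.9,0,0,0,0.04,0],[-0.1,3.9,0,0,0,0.04,0]]]' >/dev/null && python3 st.py
```

```text
t23.7 hy -4.0 rad 96.3 z 92.6 T 0.38 Mz -0.16 Ft [-0.2 -5.7 -0.3] q7 1.33 az -4.3
t23.9 hy -8.6 rad 96.3 z 92.6 T 0.40 Mz -0.14 Ft [-0.9 -5.6 -0.3] q7 1.27 az -9.0
t24.1 hy -13.2 rad 96.4 z 92.6 T 0.49 Mz -0.12 Ft [-1.5 -6.3  0.4] q7 1.21 az -13.5
t24.3 hy -17.8 rad 96.5 z 92.6 T 0.59 Mz -0.04 Ft [-2.  -6.6 -0.3] q7 1.14 az -18.1
t24.5 hy -22.4 rad 96.5 z 92.6 T 0.62 Mz -0.00 Ft [-2.3 -6.5  0. ] q7 1.08 az -22.6
t24.7 hy -27.0 rad 96.5 z 92.5 T 0.87 Mz 0.06 Ft [-3.7 -8.4 -0.2] q7 1.02 az -27.2
```

Resistance has risen steadily from 0.35 to 0.87 N m, which is preload of about 0.2. That is snug, so I stop there, ease back to unload, and lift off.

```bash
python3 -m jog '[[[-0.1,-3.9,0,0,0,-0.04,0],[-0.1,-3.9,0,0,0,-0.04,0],[-0.1,-3.9,0,0,0,-0.04,0],[-0.1,-3.9,0,0,0,-0.04,0]]]' >/dev/null; python3 st.py
python3 -m jog '[[[-0.1,-3.9,0,0,0,-0.04,0],[0,0,0,0,0,0,0]]]' >/dev/null; python3 st.py
python3 -m jog '[[[0,0,-2,0,0,0,0],[0,0,-3,0,0,0,0],[0,0,-3,0,0,0,0],[0,0,-3,0,0,0,0]]]' >/dev/null; python3 st.py
python3 -m jog '[[[0,0,-5,0,0,0,0],[0,0,-5,0,0,0,0],[0,0,-8,0,0,0,0],[0,0,-10,0,0,0,0]]]' >/dev/null; python3 st.py
```

```text
t25.1 hy -17.6 rad 96.4 z 92.6 T 0.04 Mz -0.35 Ft [-0.9 -4.  -0.4] q7 1.15 az -18.1
t25.3 hy -15.4 rad 96.4 z 92.6 T 0.04 Mz -0.23 Ft [ 0.8 -2.7 -0.8] q7 1.18 az -15.8
t25.7 hy -15.4 rad 96.7 z 103.4 T 0.19 Mz 0.14 Ft [ 1.2 -0.5  4.5] q7 1.17 az -16.2
t26.1 hy -15.3 rad 96.8 z 132.1 T -0.02 Mz -0.01 Ft [1.  0.1 2.7] q7 1.17 az -16.3
```

```bash
python3 -m jog '[[[0,0,-20,0,0,0,0],[0,0,-30,0,0,0,0],[0,0,-30,0,0,0,0],[0,0,-20,0,0,0,0]]]' >/dev/null; python3 st.py
python3 -m jog '[[[-12.2,-29.2,0,0,0,0,0],[-12.2,-29.2,0,0,0,0,0],[-12.2,-29.2,0,0,0,0,0],[-12.2,-29.2,0,0,0,0,0],[-12.2,-29.2,0,0,0,0,0]]]' >/dev/null
python3 -m jog '[[[-12.2,-29.2,0,0,0,0,0],[-12.2,-29.2,0,0,0,0,0],[-12.2,-29.2,0,0,0,0,0],[-12.2,-29.2,0,0,0,0,0],[-12.2,-29.2,0,0,0,0,0]]]' | sed -n 2,5p
python3 -m jog '[[[0,0,0,0,0,-0.121,0],[0,0,0,0,0,-0.121,0],[0,0,0,0,0,-0.121,0],[0,0,0,0,0,-0.121,0],[0,0,0,0,0,-0.121,0]]]' >/dev/null
python3 -m jog '[[[0,0,0,0,0,0,0]]]' | sed -n 2,5p
```

```text
t26.5 hy -15.4 rad 96.4 z 234.0 T -0.06 Mz 0.01 Ft [-0.3  0.7  3.3] q7 1.14 az -16.2
position: [0.5259, -0.247, 0.2322]
tool_rot: [3.141, 0.0, 2.874]
force: [0.5, 1.0, -3.6]
grip_width: 0.0179
position: [0.5257, -0.2459, 0.2321]
tool_rot: [-3.142, 0.0, -2.802]
force: [0.6, 0.5, -3.6]
grip_width: 0.0181
```

```bash
python3 -m jog '[[[0,0,30,0,0,0,0],[0,0,35,0,0,0,0],[0,0,35,0,0,0,0],[0,0,25,0,0,0,0],[0,0,12,0,0,0,0]]]' | sed -n 2,4p
python3 -m jog '[[[0,0,5,0,0,0,0],[0,0,3,0,0,0,0],[0,0,2,0,0,0,0],[0,0,0,0,0,0,0]]]' | sed -n 2,4p
python3 -m jog '[[[0,0,1,0,0,0,0],[0,0,0.6,0,0,0,0],[0,0,0,0,0,0,0]]]' | sed -n 2,4p
```

```text
position: [0.5252, -0.2455, 0.0927]
tool_rot: [3.14, -0.002, -2.808]
force: [0.0, 0.1, -3.5]
position: [0.5263, -0.2459, 0.0852]
tool_rot: [-3.141, 0.001, -2.805]
force: [-0.1, -0.1, -2.9]
position: [0.5261, -0.2458, 0.083]
tool_rot: [-3.141, 0.0, -2.804]
force: [-0.2, -0.9, -1.5]
```

```bash
python3 -m jog '[[[0,0,0.3,0,0,0,0],[0,0,0,0,0,0,0.15],[0,0,0,0,0,0,0.4],[0,0,0,0,0,0,0.6],[0,0,0,0,0,0,0.6]]]' 20 | sed -n 2,6p
python3 -m jog '[[[0,0,-10,0,0,0,0.6],[0,0,-25,0,0,0,0.6],[0,0,-40,0,0,0,0.6],[0,0,-40,0,0,0,0.6],[0,0,-40,0,0,0,0.8]]]' | sed -n 1,6p
python3 -m jog '[[[0,0,0,0,0,0,0.8]]]' >/dev/null
python3 - <<'E'
from h import *
s,P,R=pose(); f=bot.grab_frame('wrist'); RT=cam(f,P,R)
for q in ['wrench','wrench_grip']:
    for d in bot.spot_point(q,f)[:1]: print(q,round(d['conf'],2),np.round(d['xyz'],4))
save('end',f['img'])
E
```

```text
position: [0.5261, -0.2458, 0.0826]
tool_rot: [-3.141, 0.0, -2.804]
force: [-0.1, 1.2, 0.7]
grip_width: 0.0512
finger_force: 0.0
clock: 30.3
position: [0.5257, -0.2457, 0.2398]
tool_rot: [-3.141, 0.0, -2.804]
force: [1.0, -0.7, 0.5]
grip_width: 0.0638
finger_force: 0.0
wrench 0.73 [0.5771 0.0472 0.0021]
wrench_grip 0.68 [ 0.4994 -0.2615  0.0244]
```

View pics/end.png

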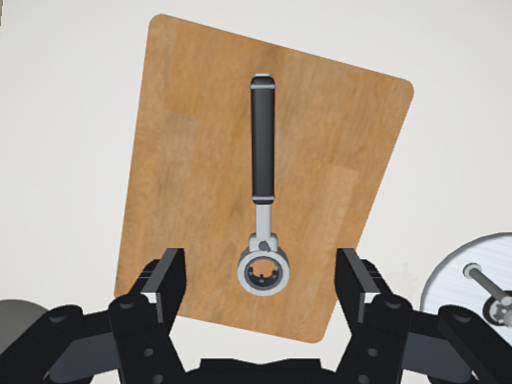

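The wrench lies flat, right way up and wholly on the board, with its ring at (264,271) and handle end at (262,78). The gripper is clear of it, so I hand the job in.

```bash
python3 -c "
from workcell import bot
print(bot.job_done())"
```

```text
the job is handed in; nothing more can be done
None
```

The job is handed in after about 30 s of the 72 s: I tightened the nut until it read about 0.87 N m (preload about 0.2, estimated from the wrist force) and stopped there, then laid the wrench flat, right way up, back on the board.

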